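# Index the sample table and lower the measuring nose

## Task

Bring the square weighing boat under the measuring nose: pull the table's T-handled index plunger up and twist it so that it stays out, turn the table by its black post, then twist the plunger back so that it drops home and locks the table. Once the table is locked, push the small lever on the side of the head fully down to lower the nose over the boat, and leave the boat in its seat and the other things on the bench undisturbed.

Things in the scene. Friction and masses are not known exactly. Their poses are not given: they have to be found in the camera images.
- stage_base: Fixed indexing sample table with a measuring head, about 360 mm wide, 390 mm deep and 207 mm high. Origin: on the worktop under the turning axis of the table. x points from the axis to the head's column (away from the robot at yaw 0), y to the plunger, z up.
- table (a joint): Angle of the round table (310 mm across, top face 40 mm above the worktop) about its vertical axis; 0 as found, positive counter-clockwise seen from above. Index holes for the plunger lie at -0.785, 0 and +0.785 rad; stops at -0.82 and +0.82 rad. It turns freely (about 1 N at the post) once the plunger is out. The plunger's round nose finds a hole and centres the table from up to 0.035 rad away.
- post_grip (a point): Centre of the black upright turning post on the table: a cylinder 22 mm across and 48 mm tall (72 to 120 mm above the worktop), 97 mm from the table's axis, on the side opposite the nose as found. Carry it round the axis to turn the table; the point is 100 mm above the worktop.
- tbar (a point): Centre of the plunger's black T-handle: a bar 64 mm long, 15 mm thick and 16 mm tall; x of this frame runs along the bar, z up. Its centre is 122 mm above the worktop when the plunger is home; the top of the steel barrel below it is at 88 mm. It stands 142 mm from the table's axis on the y side of stage_base. Home, the bar points 0.65 rad clockwise from the x axis of stage_base.
- plunger (a joint): Lift of the plunger: 0 home (locked, pin in an index hole), about 0.010 when the pin lies on the table beside a hole, 0.014 when held out, 0.020 at its upper stop. A spring pulls it down with 5 to 10 N.
- plunger_grip (a joint): Twist of the T-handle, positive counter-clockwise seen from above, 0 to 1.3 rad between stops. Home it is 0 and cannot turn more than about 0.25; lifted 0.015 or more it turns freely (under 0.1 N m), and let go beyond about 0.6 it stays out. Twisted back under about 0.15 it drops by its spring.
- under_nose (a point): Fixed point on the level of the table's top face right under the measuring nose, 97 mm from the table's axis. The nose is a black tube 34 mm across under the white head (head: 64 mm wide, 166 mm long, its top 207 mm above the worktop); raised, its end is 98 mm above the worktop, lowered 73 mm.
- lever (a joint): Angle of the small lever on the right side of the head (the side away from the plunger): 0 raised, 0.45 rad fully down at its stop. It moves the nose, takes 1 to 2 N at the pad and stays where it is left.
- lever_pad (a point): Top centre of the lever's black flat end pad (32 x 26 mm, 10 mm thick), 99 mm from the lever's pivot on the robot's side of it, 50 mm beside the head's middle line. About 215 mm above the worktop when raised, 170 mm when down; it swings down and a little back about a level axis. Nothing stands under it but the table.
- boat_center (a point): Centre of the white square weighing boat, 56 x 56 x 15 mm, loose, standing in one of the two seats beside the nose (left or right). The other seat and the one under the nose hold round covered dishes, 62 mm across and 14 mm tall.
- seat_left (a point): Centre of the table seat that starts 45 degrees to the left of the nose (turned counter-clockwise from it), at the level of the table's top; a ring 3 mm high and 65 mm inside surrounds it. It turns with the table.
- seat_right (a point): The same for the seat that starts 45 degrees to the right of the nose (clockwise from it).
- dish: Round covered dish, 62 x 62 x 14 mm, origin at the centre of its underside, in the other of those two seats.
- dish_first: Round covered dish, 62 x 62 x 14 mm, origin at the centre of its underside, in the seat under the nose at the start.
- calculator: Pocket calculator, 118 x 68 x 11 mm, loose bystander, left of the sample table. Origin at the centre of its underside.
- jar_white: White sample jar, 58 x 58 x 62 mm, loose bystander on the left. Origin at the centre of its underside.
- logbook: Black notebook, 165 x 120 x 16 mm, loose bystander on the right. Origin at the centre of its underside.
- timer: Small timer, 55 x 62 x 14 mm, loose bystander on the right. Origin at the centre of its underside.
- marker_1: Marker, 135 mm long, loose bystander on the left. Origin at the centre of its underside.
- pen_1: Pen, 145 mm long, loose bystander on the left. Origin at the centre of its underside.

How it is judged:
By the outcome, as a careful person would: the job done as asked, in the order asked, and still so for the second after the job is handed in, with the robot touching nothing.
It also fails if it takes over 70 s, if anything falls off the work surface, if the arm or the gripper's body presses on something with over 40 N, if the wrist force passes 120 N, or if a joint passes its speed limit or range.

## Robot

A 6-joint arm with a two-finger parallel gripper is mounted at the origin on a cart in front of the work surface, level with it; the furniture and walls round the work are solid. World frame = base frame: x ahead of the robot, y to its left, z up, the work surface at z = 0. Lengths are in mm, angles in rad, forces in N, time in s.
With the tool pointing down it reaches from about 400 to 825 mm from the base axis. Payload 7 kg.
Tool frame: the origin (TCP) lies between the finger pads; the fingertips stand 11 mm ahead of it and the grasp point (between the pads) lies 8 mm behind it (tip_reach is the distance from the TCP to the fingertips, in mm); z points along the fingers, y is the direction in which the jaws open and shut (so a half turn about z gives the same grasp; the last joint's range is limited). The gripper opens to 85 mm and grips with 20 to 120 N. Pads are 22 mm wide; open, the fingers measure 114 mm over their backs; the gripper's body (76 mm by 85 mm) begins 54 mm behind the grasp point. The pads swing forward as they close: fully open they stand 13 mm farther back than shut.
Start: joints at [-0.996, 0.359, 0.012, 0, -1.224, -0.288], TCP at [190.921, -647.414, 242.302] pointing down, gripper open.
Joint ranges: [-3.07, 3.07], [-1.43, 2.12], [-1.02, 1.25], [-3.03, 1.67], [-3.05, -0], [-3.03, 3.03]. Speed limits (rad/s): [2.39, 2.39, 3.01, 3.14, 3.14, 3.14].

## Interface

Orientations are given as a unit quaternion [x, y, z, w].
In Python, from rig import * gives the robot as it stands. The module is installed in compiled form; this text tells all that it offers. Calls block until the motion is done:
- goto(position, orientation): joint-space move of the TCP to a pose.
- move_l(position, feed=150, orientation=None, stop_force=None): straight line of the TCP; orientation=None keeps the orientation; feed is the mean speed in mm/s. With stop_force (N) it stops when the force on the tool has changed by that much, and returns True; else False.
- goto_joints(angles): joint-space move.
- grip(opening): opening from 0.0 (shut) to 1.0 (fully open); the grip force is fixed at half the most; returns when the fingers have stopped.
- pause(seconds).
- solve_ik(position, orientation): joint angles nearest the present ones, or None.
- get_image(name): name is "scene" or "side" or "wrist"; returns a dict with "pixels" (384x512x3 uint8, red, green, blue), "z_map" (384x512 float32, mm along the optical axis (not along the pixel's ray), 0 where there is no reading), "K" (3x3 intrinsics, pixels), "k1" (the pictures are not rectified: a ray, as slopes to the right and down, at radius r is drawn at 1 + k1 r^2 times it, then the intrinsics apply), "R" (3x3) and "t" (3): a world point X has camera coordinates R X + t. Camera axes: x right, y down, z forward; pixel columns grow to the right and rows downward; lengths in mm; the calibration is good to about 2 mm. A picture is of the moment at which its call begins.
A pose or a line that the arm cannot do raises PlanningError and nothing moves.
- finish_job(): hands the job in, once; it reports no verdict.
Readings, each from a call of its own:
- get_time_s(): time.
- get_joints(): joint angles.
- get_qvel(): joint speeds.
- get_joint_torque(): joint torques, N m.
- get_tcp_pos(): TCP position.
- get_tcp_rot(): TCP orientation.
- get_contact_force(): force on the tool from outside, world axes, zero at the start.
- get_ft_torque(): the same for the moment, N m.
- get_opening(): opening from 0.0 (shut) to 1.0 (fully open).
Only numpy, scipy, OpenCV 4.12 (cv2) and the standard library are available. Lean on these libraries where they do the work, as an engineer would, in place of code of your own. Each camera call takes 0.05 s, during which the arm holds its last target. There are 200 camera calls.

## Working session

There is one attempt and no reset: what is moved stays moved. The work goes in short steps, each a Python script; the robot and the scene stay as the last script left them, time stands still between calls to the robot, and variables do not carry over. Pictures are saved under pics/ and viewed, about 8 in all and at most 12, crops included, and the job is handed in when it is done.

```bash
mkdir -p pics
cat > h.py <<'E'
from rig import *
import numpy as np, cv2
def save(n,f,crop=None,s=1):
    im=get_image(n); np.savez('pics/'+f+'.npz',**im)
    p=im['pixels'][:,:,::-1]
    if crop: p=p[crop[1]:crop[3],crop[0]:crop[2]]
    cv2.imwrite('pics/'+f+'.png',cv2.resize(p,None,fx=s,fy=s,interpolation=cv2.INTER_CUBIC)); return im
def ray(im,u,v):
    K=im['K'];x=(u-K[0,2])/K[0,0];y=(v-K[1,2])/K[1,1];k=float(im['k1']);a,b=x,y
    for _ in range(20):
        r=1+k*(a*a+b*b);a,b=x/r,y/r
    return np.array([a,b,1.])
def px(im,u,v,z=None):
    """world point from depth"""
    d=ray(im,u,v); z=im['z_map'][int(round(v)),int(round(u))] if z is None else z
    return im['R'].T@(d*z-im['t'])
def atz(im,u,v,h):
    o=-im['R'].T@im['t'];d=im['R'].T@ray(im,u,v);return o+d*(h-o[2])/d[2]
def cloud(im):
    K=im['K'];V,U=np.mgrid[0:384,0:512];x=(U-K[0,2])/K[0,0];y=(V-K[1,2])/K[1,1];a,b=x,y;k=float(im['k1'])
    for _ in range(20):
        r=1+k*(a*a+b*b);a,b=x/r,y/r
    z=im['z_map'];P=np.stack([a*z,b*z,z],-1)-im['t'];P=P@im['R'];P[z==0]=np.nan;return P
def proj(im,X):
    c=im['R']@np.asarray(X,float)+im['t'];a,b=c[0]/c[2],c[1]/c[2];r=1+float(im['k1'])*(a*a+b*b)
    return im['K'][0,0]*a*r+im['K'][0,2],im['K'][1,1]*b*r+im['K'][1,2]
E
python3 - <<'E'
from h import *
a=save('scene','s0');b=save('side','d0')
for n,m in(('s',a),('d',b)):
    print(n,-m['R'].T@m['t'],m['R'][2])
p=np.hstack([cv2.imread('pics/s0.png'),cv2.imread('pics/d0.png')]);
cv2.imwrite('pics/both.png',np.vstack([cv2.resize(cv2.imread('pics/s0.png'),(800,600))]))
print(get_tcp_rot(),get_time_s())
E
```

```text
s [-564.96327234  629.04531547 1321.06881826] [ 0.64903691 -0.35759009 -0.6714763 ]
d [ 513.92951988 1275.92237748  667.06414576] [ 0.03195833 -0.92251231 -0.38464229]
[-1.42865279e-01  9.89741856e-01  7.28553323e-04 -1.99342186e-04] 0.1
```

View pics/both.png

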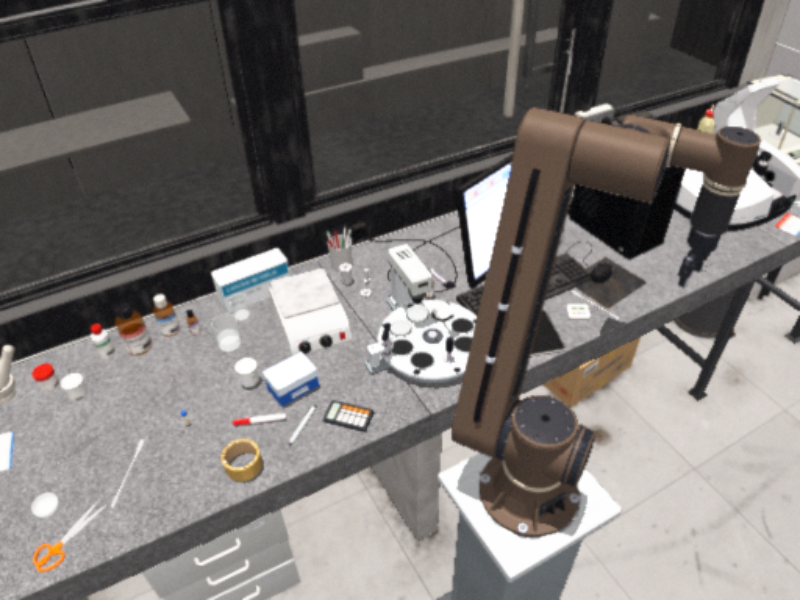

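View pics/d0.png

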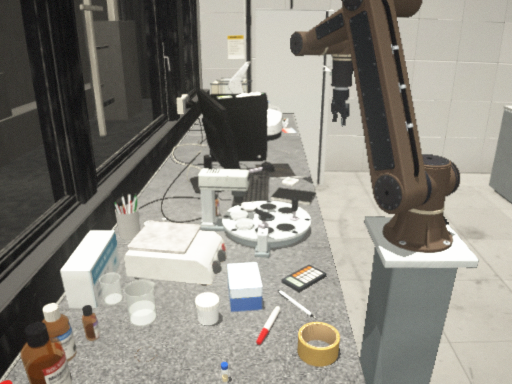

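The scene shows the table at about (276,216) px (unscaled), with the T-handle near (242,226) on its left and the head behind. The side view agrees. Next I'll get rough positions and take closer wrist views.

Run:
```python
from h import *
a=dict(np.load('pics/s0.npz'))
for n,u,v in(('tab',276,216),('tb',242,225),('post',288,220),('head',262,165)): print(n,px(a,u,v))
P=cloud(a);m=(abs(P[...,2]-40)<6)&(P[...,0]>300)&(P[...,0]<900)&(abs(P[...,1])<300)
print(m.sum(),np.nanmin(P[m],0),np.nanmax(P[m],0))
w=get_image('wrist');print('cam',-w['R'].T@w['t'],w['R'],w['K'],w['k1'],get_tcp_pos())
from scipy.spatial.transform import Rotation as R
T=R.from_quat(get_tcp_rot()).as_matrix();print('cam in tool',T.T@(-w['R'].T@w['t']-get_tcp_pos()),T.T@w['R'].T)
```

```text
tab [507.40881351 -38.2328322   50.99612885]
tb [514.68300872 125.24037779  72.66713081]
post [420.212175   -43.43557668 100.74678106]
head [675.30998325 -63.83785425 210.95046983]
1878 [ 365.58005133 -235.99871007   34.00732963] [897.79248371 299.01039856  45.99946774]
cam [ 126.91379283 -666.13172249  372.2862177 ] [[-0.28241784  0.95929073  0.00120609]
 [ 0.92552214  0.27214518  0.26333586]
 [ 0.25228742  0.07548701 -0.96470346]] [[291.63735631   0.         259.23131644]
 [  0.         291.63735631 191.92264272]
 [  0.           0.           1.        ]] -0.06584391818282459 [ 190.81142658 -647.1115989   241.57019504]
cam in tool [ 6.66879829e+01 -6.70346371e-03 -1.30706022e+02] [[-4.12068335e-04 -9.64663995e-01 -2.63482842e-01]
 [ 9.99999913e-01 -3.81062735e-04 -1.68780627e-04]
 [ 6.24131017e-05 -2.63482888e-01  9.64664068e-01]]
```

Run:
```python
from h import *
q=[0,1,0,0]
goto([440,-80,400],q); w=save('wrist','w1'); print(-w['R'].T@w['t'])
goto([440,60,400],q); w=save('wrist','w2'); print(-w['R'].T@w['t'])
for f in('w1','w2'): cv2.imwrite(f'pics/{f}b.png',cv2.resize(cv2.imread(f'pics/{f}.png'),(800,600),interpolation=cv2.INTER_CUBIC))
print(get_time_s())
```

```text
[373.42020393 -80.3969659  530.61398539]
[373.41517245  60.28000175 530.66730276]
3.15
```

View pics/w1b.png

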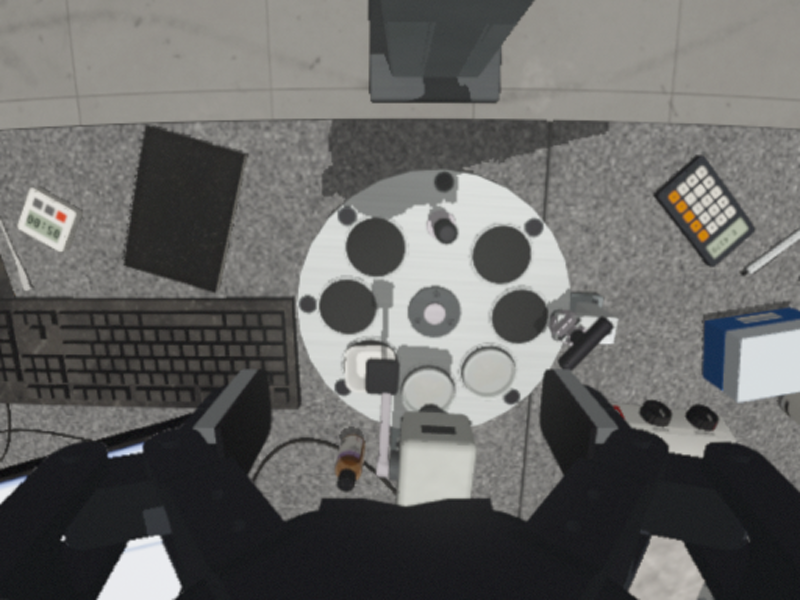

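View pics/w2b.png

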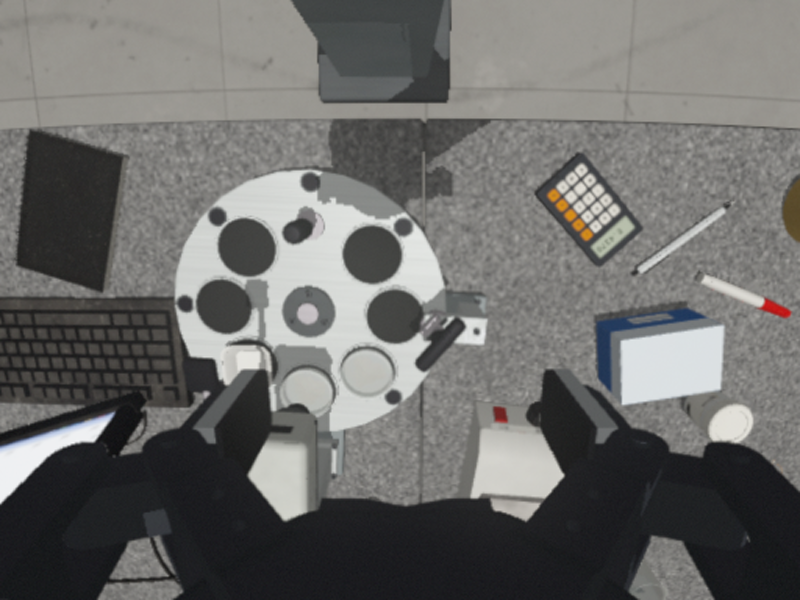

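In w1 (800x600 coordinates) the hub is at (434,313), the post top at (445,232), the T-bar centre at (586,343) and the lever pad at (382,376). The boat is at (368,367), to the right of the nose, so the table must turn +0.785. In w2 the same points are hub (307,313), post (299,230), T-bar (441,344) and pad (202,375). Next I'll triangulate them.

Run:
```python
from h import *
A=dict(np.load('pics/w1.npz'));B=dict(np.load('pics/w2.npz'))
def tri(p,q):
    M=np.zeros((3,3));b=np.zeros(3)
    for im,(U,V) in((A,p),(B,q)):
        u,v=(U+.5)/1.5625-.5,(V+.5)/1.5625-.5
        o=-im['R'].T@im['t'];d=im['R'].T@ray(im,u,v);d/=np.linalg.norm(d);N=np.eye(3)-np.outer(d,d);M+=N;b+=N@o
    return np.linalg.solve(M,b)
for n,p,q in(('hub',(434,313),(307,313)),('post',(446,231),(297,231)),('tbar',(586,343),(441,344)),('tb1',(567,362),(424,364)),('tb2',(606,324),(460,325)),('pad',(382,376),(202,375))):
    print(n,tri(p,q).round(1))
for im,s in((A,'A'),(B,'B')):
    P=cloud(im)
    x,y,z=P[...,0],P[...,1],P[...,2]
    near=(np.hypot(x-512,y+37)<190)
    m=near&(abs(z-40)<4)
    pts=P[m][:,:2]; # fit circle on convex hull outer points
    h=cv2.convexHull(pts.astype(np.float32))[:,0]
    c,r=cv2.minEnclosingCircle(h);print(s,'table',c,r,np.median(z[m]))
    from scipy.optimize import least_squares
    f=least_squares(lambda p:np.hypot(*(h-p[:2]).T)-155,[512,-37],loss='soft_l1',f_scale=2);print(f.x,np.abs(f.fun).mean())
    m=near&(abs(z-130)<6)&(y>50); print('tbar',m.sum(),cv2.minAreaRect(P[m][:,:2].astype(np.float32)),np.median(z[m]))
    m=near&(abs(z-119)<6)&(x<450); print('post',m.sum(),cv2.minAreaRect(P[m][:,:2].astype(np.float32)),np.median(z[m]))
    m=(abs(z-213)<9)&(x>550)&(x<720)&(abs(y+50)<90); 
    pad=m&(x<625)&(y<-65); print('pad',pad.sum(),np.c_[np.nanmin(P[pad],0),np.nanmax(P[pad],0)].round() if pad.any() else 0)
    hd=m&(abs(z-207)<5)&(y>-80); print('head',hd.sum(),cv2.minAreaRect(P[hd][:,:2].astype(np.float32)) if hd.any() else 0)
```

```text
hub [519.8 -49.   48.1]
post [423.2 -42.3 100.3]
tbar [528.7  94.4 120.2]
tb1 [549.8  78.4 118.3]
tb2 [509.5 112.  120.1]
pad [522.1 -98.6 207.9]
A table (517.21533203125, -30.377649307250977) 172.73936462402344 39.34652879154896
[520.58697782 -48.00631068] 1.4341641301246875
tbar 395 ((527.873779296875, 92.45518493652344), (14.828267097473145, 62.601280212402344), 50.39664077758789) 128.17175446953183
post 158 ((423.1371765136719, -42.3607177734375), (19.75116539001465, 18.700166702270508), 71.12704467773438) 118.49876246976984
pad 433 [[ 550.  625.]
 [-100.  -65.]
 [ 204.  208.]]
head 1492 ((613.1073608398438, -51.939048767089844), (55.640663146972656, 60.938289642333984), 89.98007202148438)
B table (516.7039794921875, -29.729721069335938) 173.74765014648438 39.38906848761016
[519.9552655  -48.40925482] 2.171908840462453
tbar 385 ((528.0458984375, 93.32640838623047), (14.945601463317871, 63.351531982421875), 50.20532989501953) 128.1855614701807
post 170 ((423.3372802734375, -42.33967208862305), (20.629810333251953, 18.766586303710938), 42.038211822509766) 118.58097908353774
pad 44 [[604. 624.]
 [-72. -65.]
 [205. 208.]]
head 1277 ((621.2136840820312, -48.297767639160156), (47.44016647338867, 76.47245025634766), 86.6223373413086)
```

```bash
cat >> h.py <<'E'
from scipy.spatial.transform import Rotation as Ro
def Q(yaw,tilt=0):
    """tool down, turned yaw from nominal (tool x toward robot); tilt leans the body toward tool +x"""
    return (Ro.from_euler('z',yaw)*Ro.from_quat([0,1,0,0])*Ro.from_euler('y',tilt)).as_quat()
YAW=-0.055
AX=np.array([520.2,-48.3]); TB=np.array([528.2,93.4])
E
python3 - <<'E'
from h import *
A=dict(np.load('pics/w1.npz'));P=cloud(A);x,y,z=P[...,0],P[...,1],P[...,2]
m=(x>490)&(x<560)&(y<-70)&(y>-130)&(z>190)&(z<230);print('pad',m.sum(),cv2.minAreaRect(P[m][:,:2].astype(np.float32)),np.nanpercentile(P[m],[2,50,98],axis=0).round(1))
m=(np.hypot(x-528,y-93)<110)&(y>60)&(z>60);print('near tbar max z by',[(int(a),np.nanmax(z[m&(abs(x-a)<10)],initial=0).round()) for a in range(430,640,20)])
q=Q(YAW-.65+.01); grip(0.6)
goto([*TB,190],q); move_l([*TB,113],feed=80,stop_force=8); print(get_tcp_pos(),get_contact_force())
grip(0); print('open',get_opening(),get_contact_force(),get_ft_torque())
move_l([*TB,130],feed=30); print(get_tcp_pos(),get_contact_force(),get_time_s())
save('wrist','w3')
E
```

```text
pad 587 ((532.533935546875, -98.75808715820312), (25.214067459106445, 54.45554733276367), 87.5959243774414) [[ 506.  -110.5  205.4]
 [ 521.6  -97.4  212.9]
 [ 556.3  -86.7  216.7]]
near tbar max z by [(430, np.float64(0.0)), (450, np.float64(0.0)), (470, np.float64(0.0)), (490, np.float64(0.0)), (510, np.float64(130.0)), (530, np.float64(130.0)), (550, np.float64(131.0)), (570, np.float64(0.0)), (590, np.float64(0.0)), (610, np.float64(0.0)), (630, np.float64(0.0))]
[528.56165453  93.57263561 113.5033363 ] [-0.84355628 -0.09646607  0.20741687]
open 0.16722896443255716 [-0.56170983  0.5079965   4.79264498] [0.25050162 0.29102913 0.011053  ]
[528.22186265  93.53205976 129.77820983] [  5.57766879   2.22741997 -10.35191515] 6.7583
```

Run:
```python
from h import *
b=YAW-.64
for t in(.25,.5,.75,1.0,1.15):
    move_l([*TB,131],feed=30,orientation=Q(b+t)); print(t,get_tcp_pos().round(1) if hasattr(get_tcp_pos(),'round') else get_tcp_pos(),get_contact_force(),np.round(get_ft_torque(),2),get_time_s())
move_l([*TB,128],feed=20); print(get_contact_force())
grip(0.6); print(get_contact_force(),get_opening())
move_l([*TB,200],feed=120)
w=save('wrist','w4'); goto([430,40,300],Q(0)); w=save('wrist','w5',(130,60,512,384),2)
P=cloud(w);x,y,z=P[...,0],P[...,1],P[...,2]
m=(np.hypot(x-528,y-93)<50)&(z>115); print('tbar',m.sum(),cv2.minAreaRect(P[m][:,:2].astype(np.float32)),np.median(z[m]),get_time_s())
```

```text
0.25 [528.1  93.4 130.6] [  4.80013506   1.59228834 -10.32571294] [ 0.72 -1.87  0.  ] 7.2083
0.5 [528.   93.3 130.6] [  4.57418901   1.0072911  -10.7616096 ] [ 0.49 -1.91 -0.04] 7.6083
0.75 [528.   93.1 130.6] [  5.34124603   0.5776424  -11.40518211] [ 0.22 -1.93  0.03] 8.0083
1.0 [528.1  93.  130.6] [  5.26434458   0.34497147 -10.52637115] [-0.08 -2.02 -0.02] 8.4083
1.15 [528.1  92.9 130.6] [  5.99492167  -0.86837857 -10.72356728] [-0.2  -2.14  0.02] 8.7083
[  5.18297172  -2.19504711 -10.0211523 ]
[-0.52847435 -0.86099431  0.07986996] 0.6008334910243034
tbar 487 ((527.1843872070312, 92.20362854003906), (61.10332107543945, 15.233299255371094), 24.1584529876709) 141.78961848869807 10.95
```

View pics/w5.png

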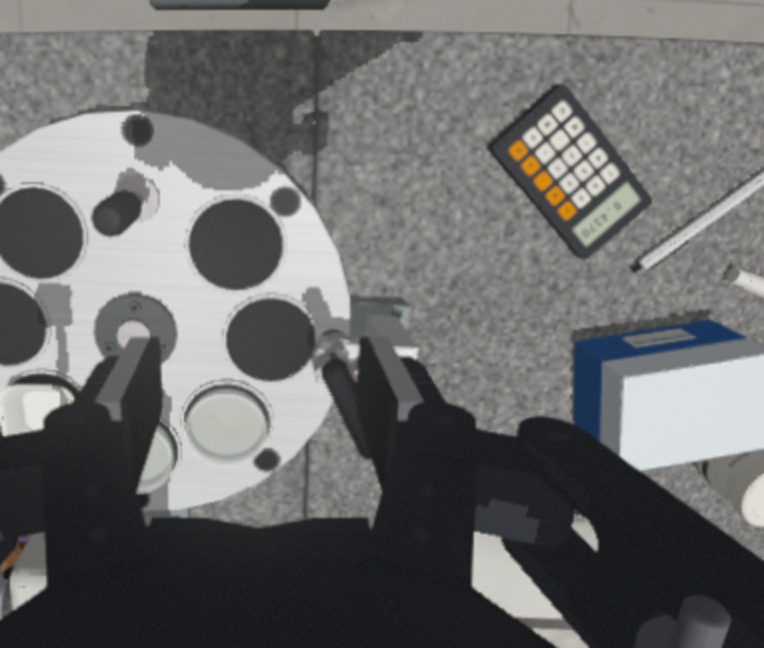

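```bash
cat > turn.py <<'E'
from h import *
tilt=-0.3; r,a0=97.2,np.arctan2(-42.3+48.3,423.2-520.2)
zd=lambda q:Ro.from_quat(q).as_matrix()[:,2]
def pose(d,z=98,k=.5):
    q=Q(k*d,tilt); g=np.array([AX[0]+r*np.cos(a0+d),AX[1]+r*np.sin(a0+d),z]); return g+8*zd(q),q
E
python3 - <<'E'
from turn import *
print(zd(Q(0,tilt)))
for d in(0,.785): print([None if solve_ik(*pose(d,z)) is None else np.round(solve_ik(*pose(d,z)),2) for z in(98,190)])
p,q=pose(0,180); goto(p,q); p,q=pose(0); s=move_l(p,feed=100,stop_force=8); print(s,get_tcp_pos())
grip(0); print(get_opening(),get_contact_force())
for d in np.linspace(0,.785,9)[1:]:
    p,q=pose(d); move_l(p,feed=60,orientation=q); print(round(d,2),np.round(get_contact_force(),1),np.round(get_tcp_pos()-p,1))
pause(.2);print(get_tcp_pos()-p,get_time_s()); w=save('wrist','w6')
E
```

```text
[ 0.29552021  0.         -0.95533649]
[None, array([ 0.49, -0.21, -0.9 ,  0.24, -0.63, -2.23])]
[array([ 0.1 ,  0.07, -0.75, -0.19, -0.47, -1.13]), array([ 0.11, -0.08, -0.65, -0.13, -0.72, -1.21])]Traceback (most recent call last):
  File "<stdin>", line 4, in <module>
rig.PlanningError: the arm cannot follow that straight line within its joint ranges
```

```bash
sed -i 's/q=Q(k\*d,tilt)/q=Q(k*d,-.04-.2*d\/.785)/' turn.py
python3 - <<'E'
from turn import *
ok=all(solve_ik(*pose(d,98)) is not None for d in np.linspace(0,.785,9)); print(ok,solve_ik(*pose(0,98)),solve_ik(*pose(0,180)))
p,q=pose(0,180); goto(p,q); p,q=pose(0); s=move_l(p,feed=100,stop_force=8); print(s,get_tcp_pos())
if s: raise SystemExit
grip(0); print(get_opening(),get_contact_force())
for d in np.linspace(0,.785,9)[1:]:
    p,q=pose(d); move_l(p,feed=60,orientation=q); print(round(d,2),np.round(get_contact_force(),1),np.round(get_tcp_pos()-p,1))
pause(.2);print(get_tcp_pos()-p,get_time_s()); w=save('wrist','w6')
E
```

```text
True [ 0.38206569  0.09156529 -0.76025873  0.0236554  -0.68199062 -1.97095076] [ 0.38211979 -0.02634297 -0.64567105  0.01882363 -0.9144361  -1.96412707]
False [423.79493538 -42.15361193  90.56620072]
0.24223180469748032 [-1.8139602   0.64084521  6.6201315 ]
0.1 [-1.1  2.2  7.8] [0.5 0.1 0.7]
0.2 [-2.1  2.4  6.8] [0.5 0.2 0.6]
0.29 [0.4 3.2 6.3] [0.7 0.2 0.5]
0.39 [0.5 2.6 6.5] [0.7 0.3 0.5]
0.49 [0.5 5.2 6. ] [0.8 0.4 0.4]
0.59 [0.5 4.5 6.1] [0.9 0.4 0.4]
0.69 [0.9 6.1 5.1] [0.8 0.4 0.4]
0.78 [1.4 6.9 6.4] [0.7 0.5 0.3]
[0.59550792 0.66200195 0.3368091 ] 16.0583
```

Run:
```python
from turn import *
grip(.6); p,q=pose(.785,190); move_l(p,feed=120)
goto([430,-40,400],Q(0)); w=save('wrist','w7',(130,80,430,340),2.6)
P=cloud(w);x,y,z=P[...,0],P[...,1],P[...,2]
m=(np.hypot(x-520,y+48)<120)&(abs(z-119)<5)&(x<500); c=cv2.minAreaRect(P[m][:,:2].astype(np.float32)); print('post',c,'turned',(np.arctan2(c[0][1]-AX[1],c[0][0]-AX[0])-a0)%(2*np.pi))
m=(np.hypot(x-528,y-93)<60)&(z>115); print('tbar',cv2.minAreaRect(P[m][:,:2].astype(np.float32)),np.median(z[m]),get_time_s())
```

```text
post ((445.08294677734375, -111.87828063964844), (18.808748245239258, 18.57138442993164), 87.2004623413086) turned 0.7641711716831461
tbar ((528.291748046875, 92.0101318359375), (64.28163146972656, 16.288558959960938), 26.504079818725586) 141.65575405436215 18.3917
```

View pics/w7.png

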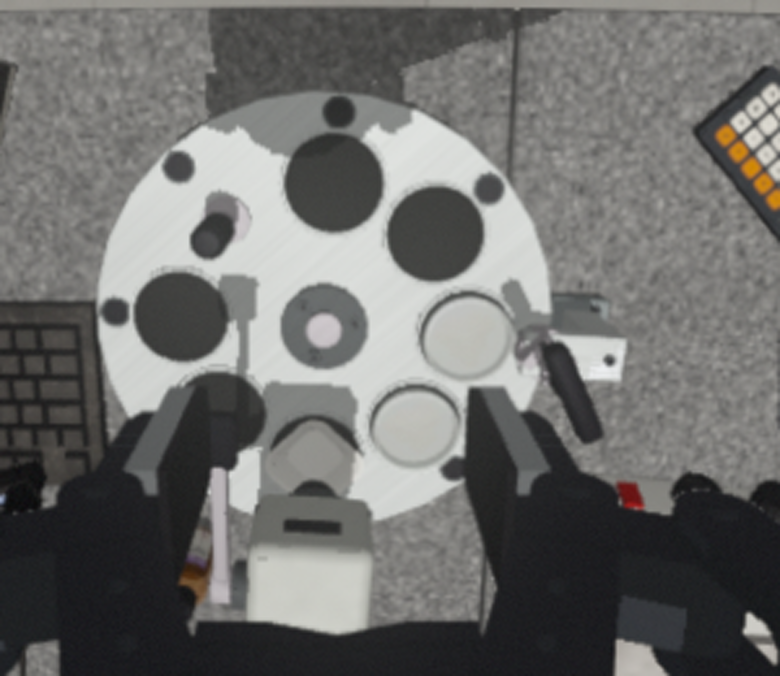

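The post at (210,238) and the boat at (318,455) have moved round, and the T-bar is still out. The post measures 0.764 rad. I'll check that against the black seats before locking.

Run:
```python
from h import *
for f in('w1','w7'):
    im=dict(np.load(f'pics/{f}.npz'));S=2; xs=np.arange(360,680,1/S);ys=np.arange(-210,115,1/S)
    mu=np.array([[proj(im,(x,y,41)) for y in ys] for x in xs],np.float32)
    t=cv2.cvtColor(cv2.remap(im['pixels'],mu[...,0],mu[...,1],cv2.INTER_LINEAR),cv2.COLOR_RGB2GRAY)
    n,l,st,c=cv2.connectedComponentsWithStats((t<90).astype(np.uint8))
    for i in range(1,n):
        w,h,a=st[i,2:5]; 
        if .85<w/h<1.18 and a>.7*w*h and 10<w/S<75:
            p=np.array([360+c[i,1]/S,-210+c[i,0]/S])-AX; print(f,(w/S,h/S),p.round(1),'r',np.hypot(*p).round(1),'ang',np.arctan2(p[1],p[0]).round(3))
```

```text
w1 (np.float64(20.0), np.float64(20.5)) [-141.8    7.7] r 142.0 ang 3.087
w1 (np.float64(16.5), np.float64(17.5)) [-106.6  -94.7] r 142.6 ang -2.415
w1 (np.float64(61.5), np.float64(63.0)) [-72.8 -65. ] r 97.6 ang -2.413
w1 (np.float64(24.5), np.float64(26.5)) [-90.9   9.6] r 91.4 ang 3.036
w1 (np.float64(16.5), np.float64(16.0)) [-94.6 105.5] r 141.6 ang 2.302
w1 (np.float64(61.5), np.float64(61.0)) [-64.4  72.2] r 96.7 ang 2.299
w1 (np.float64(63.5), np.float64(61.5)) [ -5.8 -97.2] r 97.3 ang -1.631
w1 (np.float64(63.0), np.float64(61.0)) [ 6.  96.9] r 97.1 ang 1.509
w1 (np.float64(16.5), np.float64(17.0)) [  -9.1 -142. ] r 142.3 ang -1.635
w1 (np.float64(16.0), np.float64(16.5)) [106.   94.1] r 141.8 ang 0.726
w7 (np.float64(20.0), np.float64(20.0)) [-141.8    9.4] r 142.1 ang 3.075
w7 (np.float64(61.5), np.float64(63.0)) [-97.5   6.1] r 97.7 ang 3.079
w7 (np.float64(17.0), np.float64(16.5)) [-107.6  -93.5] r 142.5 ang -2.426
w7 (np.float64(15.5), np.float64(16.0)) [-93.4 106.5] r 141.6 ang 2.291
w7 (np.float64(61.5), np.float64(61.0)) [-63.6  72.8] r 96.6 ang 2.289
w7 (np.float64(27.5), np.float64(29.5)) [-63.2 -73.1] r 96.6 ang -2.283
w7 (np.float64(63.0), np.float64(61.0)) [ -6.8 -97.1] r 97.3 ang -1.64
w7 (np.float64(16.5), np.float64(17.0)) [ -10.5 -141.8] r 142.1 ang -1.644
```

Run:
```python
from h import *
b=YAW-.64; q=Q(b+1.13)
goto([*TB,205],q); s=move_l([*TB,127],feed=80,stop_force=8); print(s,get_tcp_pos())
if s: raise SystemExit
grip(0); print(get_opening(),get_contact_force())
move_l([*TB,130.5],feed=20); print(get_contact_force())
for t in(.85,.6,.35,.15,.04):
    move_l([*TB,130.5],feed=30,orientation=Q(b+t)); print(t,np.round(get_contact_force(),1),np.round(get_ft_torque(),2),get_tcp_pos())
move_l([*TB,125.5],feed=25);print(get_contact_force())
grip(.6); pause(.2); print(get_contact_force()); move_l([*TB,200],feed=120)
goto([430,-40,400],Q(0)); w=save('wrist','w8',(130,80,430,340),2.6)
P=cloud(w);x,y,z=P[...,0],P[...,1],P[...,2]
m=(np.hypot(x-528,y-93)<60)&(z>115); print('tbar',m.sum(),cv2.minAreaRect(P[m][:,:2].astype(np.float32)),np.median(z[m]),get_time_s())
```

```text
False [528.55900101  93.59675164 127.51523139]
0.16979257251405014 [ 1.61037875 -3.1180036   5.15220809]
[  6.13547274  -3.00032744 -10.15166971]
0.85 [ 6.9 -2.3 -9.6] [-0.9  -2.26  0.  ] [528.23003731  93.32131937 129.37725502]
0.6 [  5.9  -1.9 -11.4] [-0.77 -2.3  -0.03] [528.2615687   93.44276417 129.36863305]
0.35 [  5.3  -2.  -10.7] [-0.62 -2.28 -0.03] [528.28543377  93.5008822  129.39630918]
0.15 [  6.1  -2.1 -10.2] [-0.54 -2.28 -0.01] [528.34661663  93.58690212 129.40076643]
0.04 [ 5.9 -1.1 -9.4] [-0.4  -2.32 -0.06] [528.35716485  93.61275946 129.40931042]
[ 5.75202853 -1.53268699 -8.59761097]
[-0.53891289 -0.37003454 -0.25169537]
tbar 435 ((526.3732299804688, 93.041748046875), (14.992887496948242, 60.47327423095703), 53.358585357666016) 127.71205262630387 25.9333
```

View pics/w8.png

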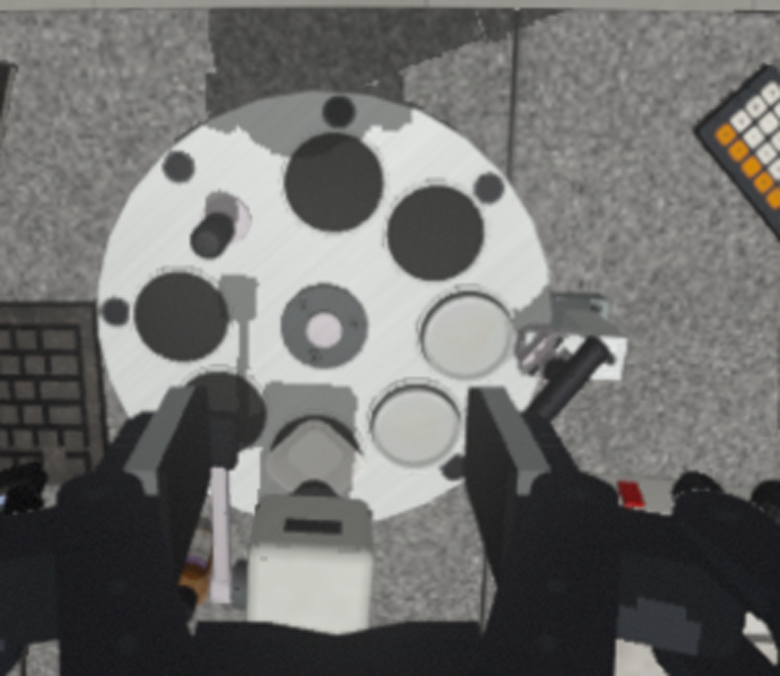

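Run:
```python
from h import *
L=[519,-101.5]; qs=[(s,Q(YAW+s*np.pi/2)) for s in(1,-1)]
c=[(s,q,solve_ik([*L,178],q),solve_ik([*L,260],q)) for s,q in qs]; print([(s,None if j is None else np.round(j,2)) for s,_,j,_ in c])
c=[k for k in c if k[2] is not None and k[3] is not None]; q=min(c,key=lambda k:np.abs(np.subtract(k[3],get_joints())).max())[1]
grip(0); goto([*L,275],q); s=move_l([*L,228],feed=100,stop_force=4); print(s,get_tcp_pos())
s=move_l([*L,174],feed=35,stop_force=10); print(s,get_tcp_pos(),get_contact_force(),get_time_s())
pause(.2); print(get_tcp_pos(),get_contact_force())
```

```text
[(1, array([ 0.18,  0.17, -0.4 ,  0.  , -1.  , -0.23])), (-1, array([ 0.18,  0.17, -0.4 ,  0.  , -1.  ,  2.91]))]
False [ 519.30428457 -101.50179513  228.46815601]
True [ 519.49805047 -101.57975167  183.32645352] [-2.78016561  1.16132475  7.57836695] 29.7667
[ 519.51392929 -101.57249689  183.33378947] [-2.28453939  1.18569003  8.05522948]
```

Run:
```python
from h import *
s=move_l([519,-101.5,176],feed=20,stop_force=14); print(s,get_tcp_pos(),get_contact_force())
pause(.3); print(get_tcp_pos())
move_l([519,-101.5,290],feed=120)
goto([440,-80,400],Q(0)); w=save('wrist','w9')
P=cloud(w);x,y,z=P[...,0],P[...,1],P[...,2]
m=(x>500)&(x<540)&(y<-85)&(y>-112)&(z>140)&(z<230);print('pad z',m.sum(),np.nanpercentile(P[m],[2,50,98],axis=0).round(1))
m=(np.hypot(x-528,y-93)<60)&(z>115); print('tbar',m.sum(),np.median(z[m]),get_time_s())
cv2.imwrite('pics/w9b.png',cv2.resize(w['pixels'][:,:,::-1],(800,600)))
a=save('side','d9',(170,150,350,260),4)
```

```text
True [ 519.52217781 -101.61918799  183.31707754] [-3.61241461  2.62805294  8.85832498]
[ 519.53546408 -101.60922017  183.30504344]
pad z 302 [[ 504.8 -111.1  164.2]
 [ 514.  -100.9  169.1]
 [ 528.6  -85.8  172.9]]
tbar 488 127.87070815141713 33.0
```

View pics/w9b.png

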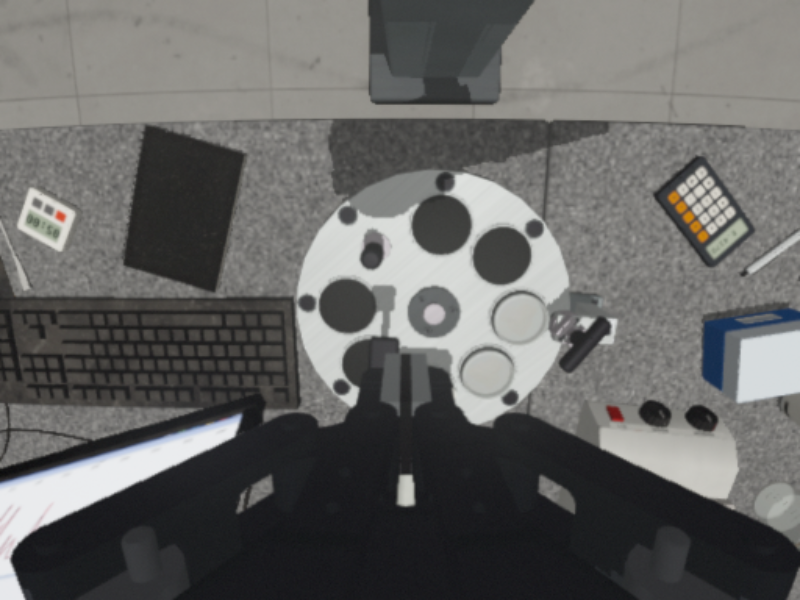

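View pics/d9.png

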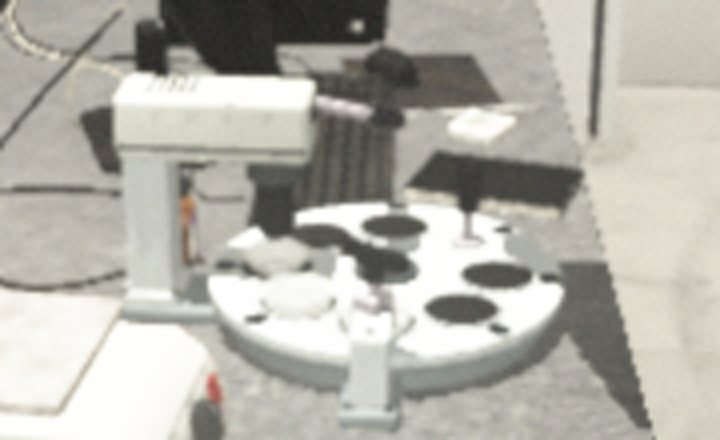

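Run:
```python
from h import *
print(get_contact_force(),get_time_s()); print(finish_job())
```

```text
[-0.20271373 -0.20225047  0.53295252] 33.05
the job is handed in; nothing more can be done
None
```

The job is handed in at 33 s of the 70 s allowed. The square boat is under the nose, the table is locked and the lever is pressed down to its stop. I pulled the plunger out and twisted it, turned the table by its post, dropped the plunger home again, then pushed the lever.

**Checks:**
- **Table:** before locking, the seats showed it turned about 0.775 rad against 0.785, inside the plunger's 0.035 rad capture range. The post alone read 0.764. I did not compute the angle again after locking.
- **Plunger:** the top of the T-bar is at 127.9 mm, against 128.2 mm at the start and 141.7 mm when held out. The bar is back at its home angle, so the pin is in its hole.
- **Lever:** the pad top is at about 169 mm. A second push stopped on force without moving it any further.
- **Boat:** it lay diagonally under the nose in the view after the plunger dropped. In the last wrist picture the gripper hid it, so only the small side view showed it after the nose came down.
- **Bystanders:** the calculator, logbook and timer look unmoved in the last wrist picture. I did not check the jar, marker or pen again; the arm stayed away from them.

One move failed along the way: the first tilted approach to the post was outside the arm's joint ranges, so I repeated it with less tilt. It touched nothing.

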